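# Push the thin pipe home in its V-cradle

## Robot

A 6-joint arm with a two-finger parallel gripper is mounted at the origin on the work surface; the furniture and walls round the work are solid. World frame = base frame: x ahead of the robot, y to its left, z up, the work surface at z = 0. Lengths are in m, angles in rad, forces in N, time in s.
With the tool pointing down it reaches from about 0.25 to 0.725 m from the base axis. Payload 4 kg.
Tool frame: the origin (TCP) lies midway between the tips of the shut fingers; the grasp point (between the pads) lies 19 mm behind it; y points along the fingers, x is the direction in which the jaws open and shut, and the axes are right-handed (so a half turn about y gives the same grasp; the last joint's range is limited). The gripper opens to 85 mm and grips with 20 to 120 N. Pads are 22 mm wide; open, the fingers measure 114 mm over their backs; the gripper's body (76 mm by 85 mm) begins 54 mm behind the grasp point. The pads swing forward as they close: fully open they stand 13 mm farther back than shut.
Start: joints at [1.12, 0.241, 0.005, 1.335, 0, 1.571], TCP at [0.218, 0.45, 0.231] pointing down, gripper open.
Joint ranges: [-2.72, 2.72], [-1.05, 1.87], [-1.09, 1.28], [-1.99, 2.15], [-1.42, 1.44], [-3.14, 3.14]. Speed limits (rad/s): [2.79, 2.79, 3.14, 3.14, 3.14, 3.14].

## Interface

Orientations are given as a unit quaternion [x, y, z, w].
In Python, from workcell import bot gives the robot as it stands. The module is installed in compiled form; this text tells all that it offers.
- The arm moves only by the shell command python3 -m inch 'ROWS'. ROWS is text: rows parted by semicolons, each of 7 numbers parted by spaces: the turn, a rotation vector about the tool's x, y, z in degrees, then the shift along the tool's x, y, z in mm, then the closure, from 0 (fully open) to 1 (shut). In form: ax ay az dx dy dz fingers; .... A call has 1 to 12 rows; each row shifts and turns the commanded pose from where the row before left it, along the tool's axes as they then stand; what a row does not reach is not made up. A row lasts 1/8 s, in which the tool goes at most 62.5 mm and 10.7 degrees, less where a joint would pass 70% of its speed; a pose out of reach is approached as far as the arm can. A call with a gripper value outside its range is refused whole. The fingers move at their own pace and stop on an object; the grip force is fixed at half the most. Time passes only in rows, so rows that do not move let the fingers close. It gives the time, the measured TCP pose, the force and the opening at its end, in the units of the state.
- bot.get_obs(): the state, without advancing time (a new reading comes with each control period).
- bot.camera(name): name is "scene" or "side" or "wrist"; returns a dict with "color" (384x512x3 uint8, blue, green, red), "fx", "fy", "cx", "cy" (pixels), "extrinsics" (4x4, takes a point from world to camera coordinates). Camera axes: x right, y up, looking along -z (the intrinsics and any distortion apply to the point x, -y, -z); pixel columns grow to the right and rows downward; lengths in m; the calibration is good to about 2 mm. A picture is of the moment at which its call begins. There is no depth.
- bot.job_done(): hands the job in, once; it reports no verdict.
Trained networks look in the newest picture that a camera, given by its name, has taken for a name from the list of things; names that differ only in an ending like _2 or _b are one class to them, and where a whole thing is asked for, a point or a joint stands for the part that bears it (a point fixed in the world has none). Each returns a list of dicts, best first, with "conf" (0 to 1); they miss things now and then, are a little off and sometimes report something else, mostly with a low value. They report only what shows in the picture. A call takes as long as a camera call.
- bot.look_for(name, camera): "extent" ([left, top, right, bottom] in pixels, round what is visible of it).
- bot.cut_out(name, camera): "region" (384x512 bool, what is visible of it) and "extent" ([left, top, right, bottom] in pixels, round what is visible of it).
- bot.spot_point(name, camera): "point" ([column, row] in pixels: a listed point, or the origin of a listed thing).
The state is a dict: "clock": time; "joint_pos": joint angles; "joint_vel": joint speeds; "tau": joint torques, N m; "eef_pos": TCP position; "tool_rot": TCP orientation; "ft_force": force on the tool from outside, world axes, zero at the start; "ft_torque": the same for the moment, N m; "grip_width": finger opening in m.
Only numpy, scipy, OpenCV 4.12 (cv2) and the standard library are available. Lean on these libraries where they do the work, as an engineer would, in place of code of your own. Each camera call takes 0.05 s, during which the arm holds its last target.

## Task

Two wooden V-cradles lie on the bench, each with a grey pipe lying in its groove, short of the steel stop plate. Gently push the thinner, longer pipe along its groove until its end is home against the stop plate, keeping it lying in the groove all the while, then let go and leave it there. Do not move the thicker, shorter pipe.

Things in the scene. Friction and masses are not known exactly. Their poses are not given: they have to be found in the camera images.
- thin_pipe_mid (a point): Centre (mid-length, on the axis) of the thin pipe: dark grey plastic tube, 32 mm across, 150 mm long, 5 mm wall, about 0.11 kg. Site z is its axis, pointing along the groove to the stop; the trailing end is 75 mm along -z. In the groove its axis is 35 mm, its top 51 mm above the bench. Home, its centre is 75 mm from the stop face; it starts 60 to 105 mm short. Sliding friction about 1 N.
- thick_pipe_mid (a point): Centre (mid-length, on the axis) of the thick pipe, to be left alone: grey plastic tube, outer diameter 47 mm, length 91 mm, loose in the groove of cradle_thick, its top 69 mm above the bench; point z axis along the pipe.
- cradle_thin: Cradle of the thin pipe: light wood, fixed, 345x76 mm. Origin at bench height under the groove's middle; x runs level along the groove to the stop. Groove 300 mm long (x -150 to +150 mm), 90 degree V, 36 mm wide at the top, bottom 12 mm and lips 30 mm above the bench. Stop: upright rigid steel plate 64 mm wide, face at x = +150 mm, top 62 mm above the bench.
- cradle_thick: The cradle that holds the thick pipe, the same in shape, size and axes as cradle_thin, roughly parallel to it, either nearer to or farther from the robot.

How it is judged:
By the outcome, as a careful person would: the job done as asked, in the order asked, and still so for the second after the job is handed in, with the robot touching nothing.
It also fails if it takes over 32 s, if anything falls off the work surface, if the arm or the gripper's body presses on something with over 40 N, if the wrist force passes 120 N, or if a joint passes its speed limit or range.

## Working session

There is one attempt and no reset: what is moved stays moved. The work goes in short steps, Python scripts to look and compute and a shell command to move; the robot and the scene stay as the last step left them, time stands still between calls to the robot, and variables do not carry over. Pictures are saved under pics/ and viewed, and the job is handed in when it is done.

```bash
mkdir -p pics; cat > h.py <<'E'
from workcell import bot
import cv2, numpy as np
def snap(n,fn):
    c=bot.camera(n); cv2.imwrite('pics/'+fn,c['color']); return c
def ray(c,p):
    E=np.array(c['extrinsics']);R=E[:3,:3];t=E[:3,3]
    d=np.array([(p[0]-c['cx'])/c['fx'],-(p[1]-c['cy'])/c['fy'],-1.])
    return -R.T@t, R.T@d
def onz(c,p,z):
    o,d=ray(c,p); return o+d*(z-o[2])/d[2]
def proj(c,X):
    E=np.array(c['extrinsics']);q=E[:3,:3]@X+E[:3,3]
    return np.array([c['cx']+c['fx']*q[0]/-q[2], c['cy']-c['fy']*q[1]/-q[2]])
E
python3 - <<'E'
from h import *
print(bot.get_obs())
for n in ['scene','side','wrist']:
    c=snap(n,n+'0.png'); print(n,c.keys(),c['fx'],c['cx'],c['cy'])
    for t,z in [('thin_pipe_mid',.035),('thick_pipe_mid',.0455),('cradle_thin',0),('cradle_thick',0)]:
        for r in bot.spot_point(t,n)[:2]: print(t,r['conf'],r['point'],onz(c,r['point'],z).round(4))
        for r in bot.look_for(t,n)[:2]: print('   ',r['conf'],r['extent'])
E
```

```text
{'clock': 0.0, 'joint_pos': array([ 1.11998445e+00,  2.41423724e-01,  3.72317234e-03,  1.33517984e+00,
       -2.17153467e-05,  1.57078832e+00]), 'joint_vel': array([-0.00168179,  0.00058467, -0.00144637,  0.00070001, -0.00147582,
       -0.00043128]), 'tau': array([ 1.68877799e-03, -3.72314823e+01,  2.52410674e+01,  1.69034873e-02,
       -2.08711469e-05, -6.13941580e-06]), 'eef_pos': array([0.21758188, 0.44948149, 0.23040717]), 'tool_rot': array([ 0.59949881,  0.3749827 , -0.37622311, -0.59870303]), 'ft_force': array([-0.53906273,  0.38700913,  0.86096847]), 'ft_torque': array([-0.02772646, -0.02945903, -0.01706534]), 'grip_width': 0.08535179762248078}
scene dict_keys(['color', 'fx', 'fy', 'cx', 'cy', 'extrinsics']) 453.0221556433774 255.45558116855796 196.25451296523138
thin_pipe_mid 0.83 [238.3, 161.5] [ 0.6376 -0.055   0.035 ]
    0.76 [202.9, 148.0, 276.1, 176.7]
thick_pipe_mid 0.76 [258.5, 238.4] [0.4479 0.0095 0.0455]
    0.97 [229.5, 215.8, 290.3, 264.8]
cradle_thin 0.88 [238.6, 171.9] [ 0.6418 -0.0564  0.    ]
    0.75 [145.3, 135.8, 314.0, 212.5]
cradle_thick 0.71 [258.5, 248.9] [0.4557 0.0052 0.    ]
    0.73 [154.4, 187.4, 337.3, 330.7]
side dict_keys(['color', 'fx', 'fy', 'cx', 'cy', 'extrinsics']) 376.67501470229837 258.982582809651 192.58875654885978
thin_pipe_mid 0.59 [210.7, 191.3] [ 0.6433 -0.0622  0.035 ]
    0.78 [196.6, 172.5, 228.8, 214.2]
thick_pipe_mid 0.83 [296.1, 204.4] [0.4534 0.0186 0.0455]
    0.73 [282.9, 183.4, 314.2, 221.3]
cradle_thin 0.76 [211.6, 204.2] [ 0.6426 -0.0613  0.    ]
    0.9 [168.8, 165.0, 242.0, 260.8]
    0.2 [197.0, 171.5, 227.1, 214.8]
cradle_thick 0.84 [295.6, 219.0] [0.4498 0.0077 0.    ]
cradle_thick 0.37 [215.8, 202.6] [ 0.6329 -0.0685  0.    ]
    0.9 [264.8, 175.2, 343.1, 280.1]
wrist dict_keys(['color', 'fx', 'fy', 'cx', 'cy', 'extrinsics']) 285.19570391000497 257.39952322413654 187.9920016723695
cradle_thick 0.55 [89.6, 383.0] [0.453  0.0043 0.    ]
```

View pics/scene0.png

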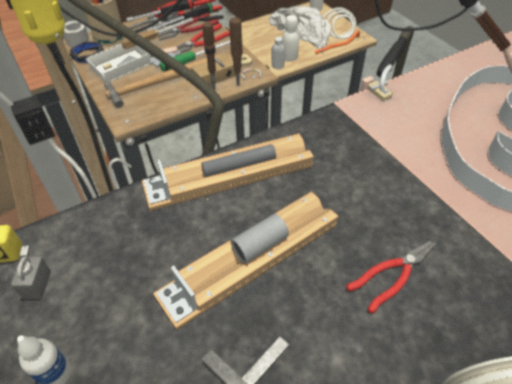

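View pics/side0.png

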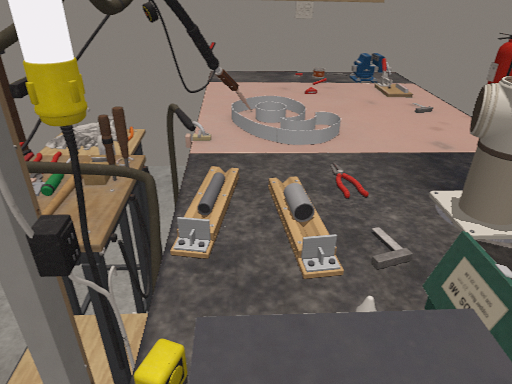

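```bash
python3 - <<'E'
import cv2
a=cv2.imread('pics/scene0.png')[120:230,130:330]; cv2.imwrite('pics/sc0z.png',cv2.resize(a,None,fx=4,fy=4,interpolation=2))
a=cv2.imread('pics/side0.png')[155:265,155:255]; cv2.imwrite('pics/si0z.png',cv2.resize(a,None,fx=5,fy=5,interpolation=2))
E
```

```text
(no output)
```

View pics/sc0z.png

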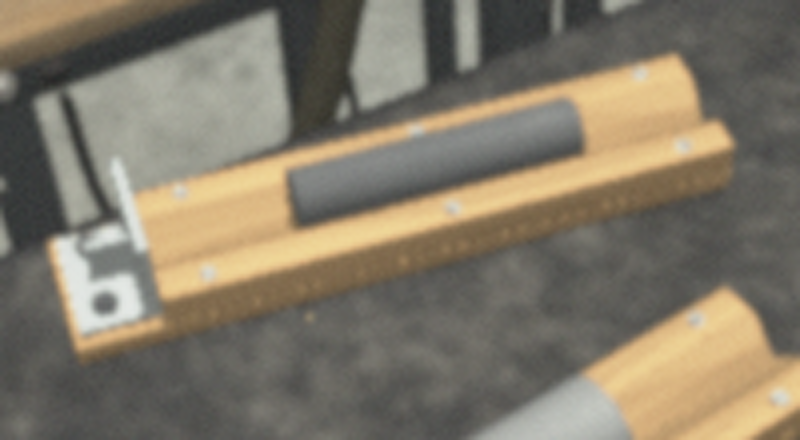

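View pics/si0z.png

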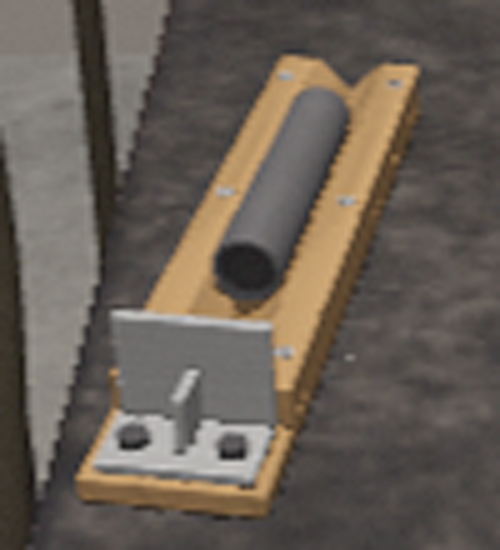

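The scene camera shows the thin, dark pipe in the far cradle, spanning about (203,165) to (275,150). That cradle's stop plate is at the left, around (160,175). The thick pipe is in the near cradle. I'll now fit the poses.

```bash
python3 - <<'E'
from h import *
from scipy.optimize import least_squares
cs=bot.camera('scene'); cd=bot.camera('side')
S=lambda u,v:np.array([130+u/4,120+v/4]); D=lambda u,v:np.array([155+u/5,155+v/5])
# screws: direction and centreline
near=[onz(cs,S(*p),.03) for p in [(208,273),(453,208),(683,146)]]
far=[onz(cs,S(*p),.03) for p in [(180,190),(416,130),(640,72)]]
print(np.round(near,4),np.round(far,4))
near2=[onz(cd,D(*p),.03) for p in [(283,352),(345,201),(394,83)]]
far2=[onz(cd,D(*p),.03) for p in [(225,191),(286,76)]]
print(np.round(near2,4),np.round(far2,4))
# fit yaw, centre with features: plate top corners (150,±32,62), side view; plate bottom-end of base; 
obs=[(cd,D(112,312),(150,-32,62)),(cd,D(272,325),(150,32,62)),(cs,S(118,160),(150,-32,62))]
# mid screws assumed symmetric: unknown lateral s, spacing a
def L(p,q): 
    x,y,t=p[:3]; q=np.array(q)/1000; return np.array([x+np.cos(t)*q[0]-np.sin(t)*q[1],y+np.sin(t)*q[0]+np.cos(t)*q[1],q[2]])
for sg in (1,-1):
  def f(p):
    r=[]
    s=p[3]*100;a=p[4]*100
    o=[(c,u,(X[0],X[1]*sg,X[2])) for c,u,X in obs]
    for lst,lat in (([(208,273),(453,208),(683,146)],1),([(180,190),(416,130),(640,72)],-1)):
        for q,k in zip(lst,(1,0,-1)): o.append((cs,S(*q),(k*a+p[5]*100,sg*lat*s,30)))
    for lst,lat in (([(283,352),(345,201),(394,83)],1),([None,(225,191),(286,76)],-1)):
        for q,k in zip(lst,(1,0,-1)):
            if q: o.append((cd,D(*q),(k*a+p[5]*100,sg*lat*s,30)))
    for c,u,X in o: r+=list(proj(c,L(p,X))-u)
    return r
  R=least_squares(f,[.64,-.06,1.3,.28,1.2,0]); print(sg,R.cost,R.x.round(4),np.round(R.fun,1))
  p=R.x; cy,sy=np.cos(p[2]),np.sin(p[2])
  for n,c in (('scene',cs),('side',cd)):
    m=[r for r in bot.cut_out('thin_pipe_mid',n)][:1]
    if m:
      M=m[0]['region']; v,u=np.nonzero(M); 
      P=np.array([onz(c,(a,b),.045) for a,b in zip(u,v)])
      along=(P[:,0]-p[0])*cy+(P[:,1]-p[1])*sy
      print(n,m[0]['conf'],m[0]['extent'],along.min(),along.max())
  for nm,c,q,z in (('trail top scene',cs,S(572,98),.051),('lead top scene',cs,S(292,172),.051),('lead top side',cd,D(250,238),.051),('trail side',cd,D(322,87),.051)):
    P=onz(c,q,z); print(nm,P.round(4),(P[0]-p[0])*cy+(P[1]-p[1])*sy, -(P[0]-p[0])*sy+(P[1]-p[1])*cy)
from scipy.spatial.transform import Rotation as Ro
print(Ro.from_quat(bot.get_obs()['tool_rot']).as_matrix().round(3))
E
```

```text
[[ 0.6343  0.0712  0.03  ]
 [ 0.6113 -0.0515  0.03  ]
 [ 0.5889 -0.174   0.03  ]] [[ 0.6927  0.0603  0.03  ]
 [ 0.6696 -0.0622  0.03  ]
 [ 0.6471 -0.1857  0.03  ]]
[[ 0.6346  0.0713  0.03  ]
 [ 0.6121 -0.0518  0.03  ]
 [ 0.5892 -0.1749  0.03  ]] [[ 0.6686 -0.0625  0.03  ]
 [ 0.646  -0.1842  0.03  ]]
1 1.1680394266349954 [ 0.6406 -0.0551  1.3901  0.2913  1.2493 -0.018 ] [ 0.1 -0.5  0.  -0.3 -0.7 -1.   0.   0.1 -0.  -0.1  0.1 -0.2  0.   0.5
  0.1  0.2 -0.1  0.3  0.3 -0.   0.2  0.   0.   0.1 -0.2  0.1 -0.2 -0.1]
scene 0.55 [201.6, 144.1, 273.6, 177.7] -0.07946365432731914 0.07658081733881862
trail top scene [ 0.6297 -0.132   0.051 ] -0.07756558321140007 -0.003063078577948441
lead top scene [0.6554 0.0136 0.051 ] 0.07026524974996953 -0.0021668870192882057
lead top side [0.6507 0.0153 0.051 ] 0.0711137143502884 0.0027413351089391226
trail side [ 0.6247 -0.1289  0.051 ] -0.07550058932755215 0.0024182041310586364
-1 1232.3441229826883 [ 0.6422 -0.0596  1.337  -0.3075  1.2366  0.0205] [ 27.2   1.1 -36.   -5.2   6.7  17.6  -0.8  -2.6  -0.8  -0.3   0.    2.
   0.5  -3.5   0.4  -1.3   0.6   1.   -3.3  -0.4  -0.3   0.3   2.    0.7
  -1.6  -0.5   0.8  -0.2]
scene 0.55 [201.6, 144.1, 273.6, 177.7] -0.07506000701047162 0.07976998360472448
trail top scene [ 0.6297 -0.132   0.051 ] -0.07324551506929983 -0.004574153725654714
lead top scene [0.6554 0.0136 0.051 ] 0.07432921529620691 0.004169832259590415
lead top side [0.6507 0.0153 0.051 ] 0.0749158817091449 0.009116180322347943
trail side [ 0.6247 -0.1289  0.051 ] -0.07147446189634488 0.0010090380617510802
[[ 0.436  0.    -0.9  ]
 [ 0.9   -0.     0.436]
 [-0.    -1.    -0.   ]]
```

```bash
python3 -m inch '0 -7.75 0 0 0 0 1; 0 -7.75 0 0 0 0 1'; python3 - <<'E'
from h import *
print(bot.get_obs()['joint_pos'].round(3))
E
```

```text
clock: 1.9
eef_pos: [0.2178, 0.4501, 0.2313]
tool_rot: [-0.542, -0.454, 0.454, 0.542]
ft_force: [-1.4, 0.0, -0.6]
grip_width: 0.0517
[1.12  0.241 0.005 1.335 0.    1.296]
```

```bash
python3 -m inch '0 0 0 -36 0 -34 1; 0 0 0 -36 0 -34 1; 0 0 0 -36 0 -34 1; 0 0 0 -36 0 -34 1; 0 0 0 -36 0 -34 1; 0 0 0 -36 0 -34 1; 0 0 0 -36 0 -34 1; 0 0 0 -36 0 -34 1; 0 0 0 -36 0 -34 1; 0 0 0 -36 0 -34 1'; python3 - <<'E'
from h import *
print(bot.get_obs()['joint_pos'].round(3))
E
```

```text
clock: 3.15
eef_pos: [0.4886, 0.0334, 0.2315]
tool_rot: [0.543, 0.453, -0.453, -0.543]
ft_force: [1.3, 0.4, -0.3]
grip_width: 0.0001
[ 0.068  0.22  -0.022  1.329  0.     0.249]
```

```bash
python3 -m inch '0 0 0 -36 0 -33 1; 0 0 0 -36 0 -33 1; 0 0 0 -36 0 -33 1; 0 0 0 -36 0 -33 1; 0 0 0 -36 0 -33 1; 0 0 0 -5 50 0 1; 0 0 0 0 50 0 1; 0 0 0 0 30 0 1; 0 0 0 0 0 0 1'; python3 - <<'E'
from h import *
from scipy.spatial.transform import Rotation as Ro
o=bot.get_obs();print(o['joint_pos'].round(3),o['ft_force'])
print(Ro.from_quat(o['tool_rot']).as_matrix().round(3))
e=o['eef_pos']-np.array([.6406,-.0551,0]); t=1.3901
print(e[0]*np.cos(t)+e[1]*np.sin(t), -e[0]*np.sin(t)+e[1]*np.cos(t), e[2])
snap('scene','s1.png');snap('side','d1.png');snap('wrist','w1.png')
a=cv2.imread('pics/s1.png')[60:230,130:330]; b=cv2.imread('pics/d1.png')[95:265,135:285]
cv2.imwrite('pics/m1.png',np.hstack([cv2.resize(a,None,fx=2.2,fy=3.3),cv2.resize(b,None,fx=2.2,fy=3.3)]))
E
```

```text
clock: 4.28
eef_pos: [0.6145, -0.176, 0.0979]
tool_rot: [-0.541, -0.451, 0.454, 0.545]
ft_force: [0.6, -0.3, 0.1]
grip_width: 0.0001
[-0.279  0.6    0.2    1.178  0.    -0.099] [ 0.58959477 -0.30221388  0.09167155]
[[ 0.179 -0.007 -0.984]
 [ 0.984  0.002  0.179]
 [ 0.001 -1.     0.007]]
-0.12365195096707485 0.003983791722964005 0.0978594542568905
```

View pics/m1.png

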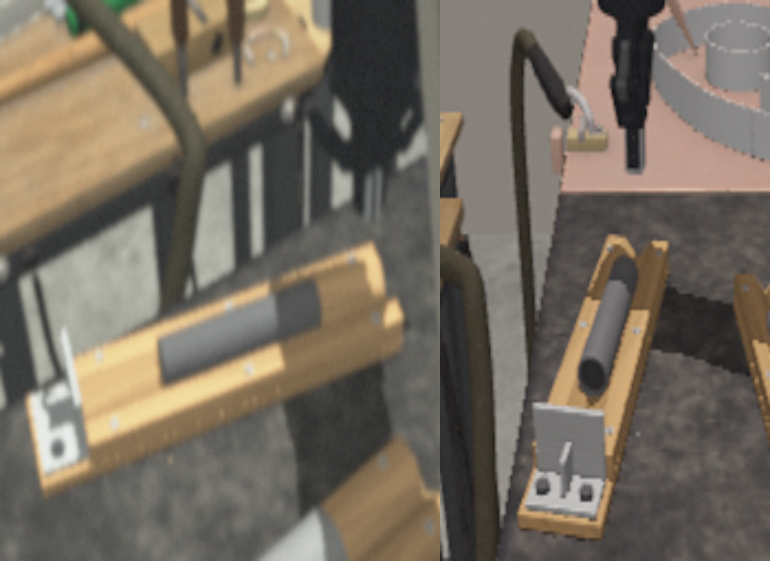

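View pics/w1.png

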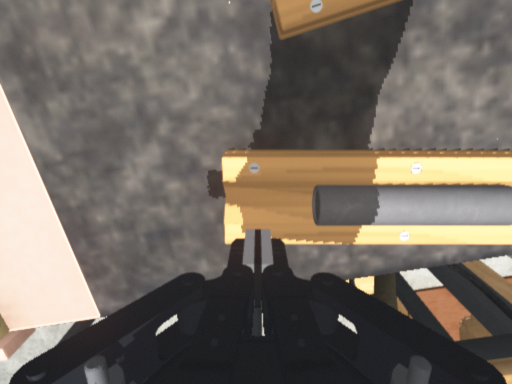

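```bash
python3 - <<'E'
from h import *
c=bot.camera('wrist'); t=1.3901
def loc(P):
    e=P-np.array([.6406,-.0551,0]); return (e[0]*np.cos(t)+e[1]*np.sin(t), -e[0]*np.sin(t)+e[1]*np.cos(t))
for q,z in (((314,205),.035),((320,185),.035),((320,226),.035),((500,184),.035),((500,225),.035),((245,240),.03),((245,152),.03),((500,245),.03),((500,150),.03)):
    print(q,np.round(loc(onz(c,q,z)),4))
for n in ('scene','side'): print(n,proj(bot.camera(n),bot.get_obs()['eef_pos']))
E
```

```text
(314, 205) [-0.0805 -0.0041]
(320, 185) [-0.0769  0.0126]
(320, 226) [-0.0744 -0.0224]
(500, 184) [0.0628 0.0135]
(500, 225) [ 0.0721 -0.0215]
(245, 240) [-0.136 -0.038]
(245, 152) [-0.135   0.0375]
(500, 245) [ 0.0817 -0.0426]
(500, 150) [0.0601 0.0392]
scene [296.02063488 119.97235025]
side [221.87583535 145.2283201 ]
```

```bash
python3 - <<'E'
from h import *
print(bot.get_obs()['eef_pos'],bot.get_obs()['clock'])
o=[]
for f,p in (('s1',(296,120)),('d1',(222,145))):
    a=cv2.imread(f'pics/{f}.png'); a=a[p[1]-30:p[1]+30,p[0]-30:p[0]+30]; a=cv2.resize(a,(390,390),interpolation=0); cv2.drawMarker(a,(195+3,195+3),(0,0,255),0,14,1); o.append(a)
cv2.imwrite('pics/t1.png',np.hstack(o))
E
```

```text
[ 0.61836107 -0.17698108  0.10360197] 4.575
```

View pics/t1.png

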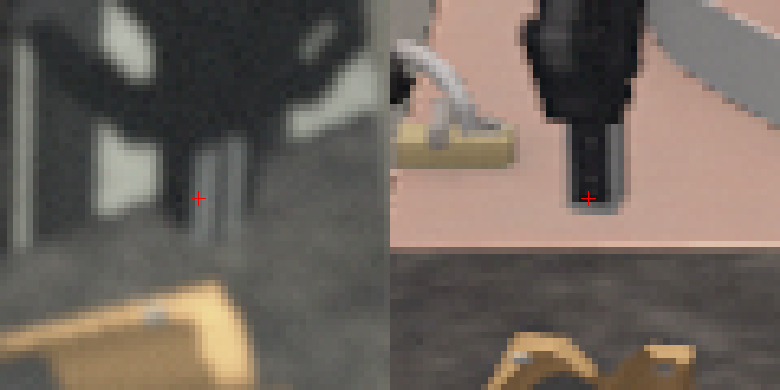

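```bash
python3 -m inch '0 0 0 0 18 0 1; 0 0 0 0 18 0 1; 0 0 0 0 10 0 1; 0 0 0 0 5 0 1; 0 0 0 0 0 0 1; 0 0 0 0 0 0 1; 0 0 0 0 0 0 1'; python3 - <<'E'
from h import *
c=snap('wrist','w2.png'); t=1.3901
o=bot.get_obs()
def loc(P):
    e=P-np.array([.6406,-.0551,0]); return np.round((e[0]*np.cos(t)+e[1]*np.sin(t), -e[0]*np.sin(t)+e[1]*np.cos(t),P[2]),4)
print(loc(o['eef_pos']),o['ft_force'],o['clock'])
c=snap('side','d2.png'); p=proj(c,o['eef_pos']).astype(int);print(p)
a=c['color'][p[1]-45:p[1]+75,p[0]-60:p[0]+60]; cv2.imwrite('pics/d2z.png',cv2.resize(a,(600,600),interpolation=2))
E
```

```text
clock: 5.45
eef_pos: [0.6174, -0.1768, 0.051]
tool_rot: [0.543, 0.453, -0.453, -0.543]
ft_force: [0.2, -0.6, -0.6]
grip_width: 0.0001
[-0.1239  0.0011  0.0508] [-0.23231877 -0.26628248 -0.99062756] 5.5
[222 164]
```

View pics/d2z.png

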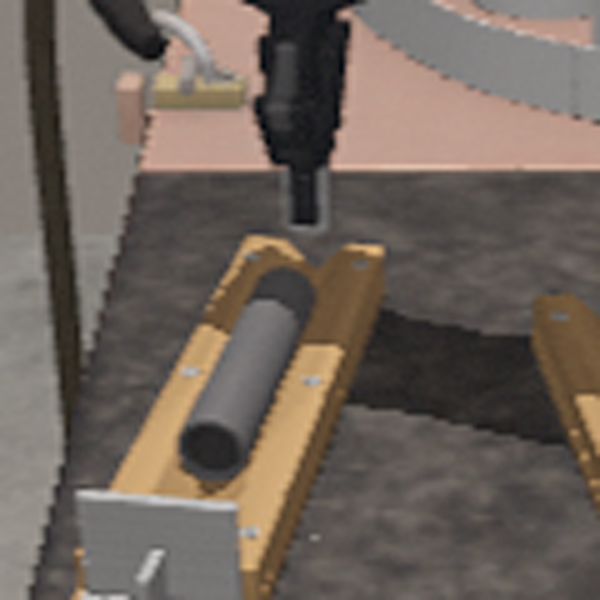

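View pics/w2.png

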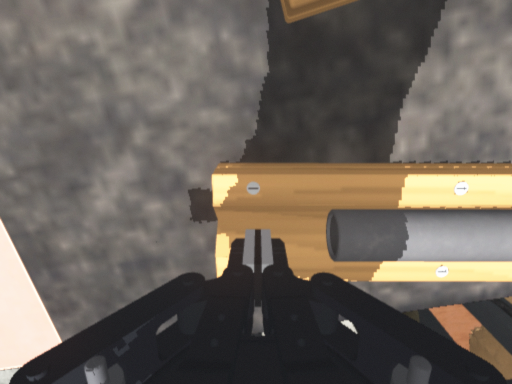

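```bash
python3 -m inch '0 0 0 0 9 0 1; 0 0 0 0 9 0 1; 0 0 0 0 0 0 1; 0 0 0 0 0 0 1'; python3 -m inch '0 0 0 10 0 0 1; 0 0 0 8 0 0 1;0 0 0 4 0 0 1; 0 0 0 0 0 0 1'; python3 - <<'E'
from h import *
c=snap('wrist','w3.png'); t=1.3901
o=bot.get_obs()
def loc(P):
    e=P-np.array([.6406,-.0551,0]); return np.round((e[0]*np.cos(t)+e[1]*np.sin(t), -e[0]*np.sin(t)+e[1]*np.cos(t),P[2]),4)
print(loc(o['eef_pos']),o['ft_force'],o['clock'])
c=snap('side','d3.png'); p=proj(c,o['eef_pos']).astype(int);print(p)
a=c['color'][p[1]-45:p[1]+75,p[0]-60:p[0]+60]; cv2.imwrite('pics/d3z.png',np.hstack([cv2.resize(a,(400,400),interpolation=2),cv2.resize(cv2.imread('pics/w3.png')[:,120:],(400,400))]))
E
```

```text
clock: 6.05
eef_pos: [0.6168, -0.1766, 0.032]
tool_rot: [-0.543, -0.453, 0.453, 0.543]
ft_force: [0.6, -0.3, 0.0]
grip_width: 0.0001
clock: 6.55
eef_pos: [0.6211, -0.1544, 0.0324]
tool_rot: [0.543, 0.453, -0.453, -0.543]
ft_force: [0.5, 0.8, 0.0]
grip_width: 0.0001
[-0.1015  0.0014  0.0324] [-0.45418491 -0.18099967 -0.40674474] 6.6
[221 174]
```

View pics/d3z.png

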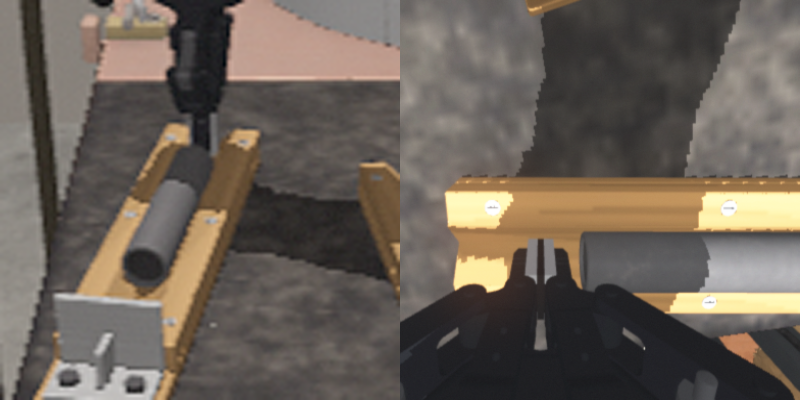

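```bash
python3 -m inch '0 0 0 2 0 -1 1; 0 0 0 2 0 0 1; 0 0 0 2 0 0 1; 0 0 0 2 0 0 1; 0 0 0 2 0 0 1; 0 0 0 3 0 0 1; 0 0 0 3 0 0 1; 0 0 0 3 0 0 1;0 0 0 3 0 0 1;0 0 0 3 0 0 1; 0 0 0 2 0 0 1; 0 0 0 0 0 0 1'; python3 - <<'E'
from h import *
c=snap('wrist','w4.png'); t=1.3901
o=bot.get_obs()
def loc(P):
    e=P-np.array([.6406,-.0551,0]); return np.round((e[0]*np.cos(t)+e[1]*np.sin(t), -e[0]*np.sin(t)+e[1]*np.cos(t),P[2]),4)
print(loc(o['eef_pos']),o['ft_force'],o['clock'])
c=snap('side','d4.png'); p=proj(c,o['eef_pos']).astype(int);print(p)
a=c['color'][p[1]-45:p[1]+75,p[0]-60:p[0]+60]; cv2.imwrite('pics/d4z.png',np.hstack([cv2.resize(a,(400,400),interpolation=2),cv2.resize(cv2.imread('pics/w4.png')[:,120:],(400,400))]))
E
```

```text
clock: 8.15
eef_pos: [0.6268, -0.1283, 0.0323]
tool_rot: [-0.543, -0.453, 0.453, 0.543]
ft_force: [0.5, 0.6, 0.2]
grip_width: -0.0001
[-0.0746  0.0004  0.0323] [0.42407759 0.46594839 0.69071208] 8.2
[218 179]
```

View pics/d4z.png

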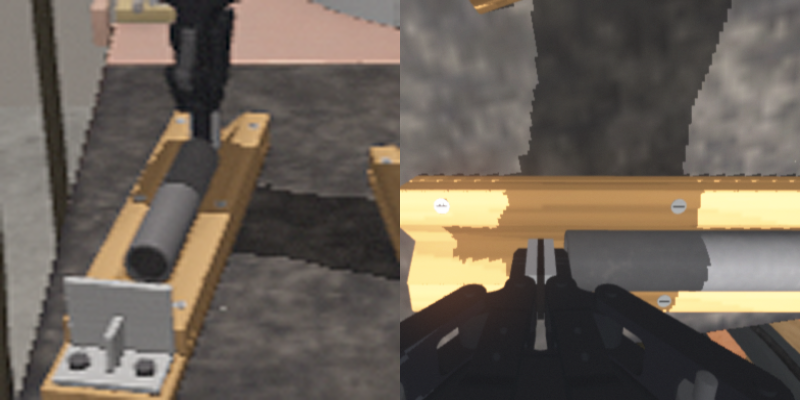

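```bash
python3 -m inch '0 0 0 3 0 0 1; 0 0 0 4 0 0 1; 0 0 0 4 0 0 1; 0 0 0 4 0 0 1; 0 0 0 4 0 0 1; 0 0 0 4 0 0 1; 0 0 0 4 0 0 1; 0 0 0 4 0 0 1;0 0 0 4 0 0 1;0 0 0 4 0 0 1; 0 0 0 3 0 0 1; 0 0 0 0 0 0 1'; python3 - <<'E'
from h import *
c=snap('wrist','w5.png'); t=1.3901
o=bot.get_obs()
def loc(P):
    e=P-np.array([.6406,-.0551,0]); return np.round((e[0]*np.cos(t)+e[1]*np.sin(t), -e[0]*np.sin(t)+e[1]*np.cos(t),P[2]),4)
print(loc(o['eef_pos']),o['ft_force'],o['clock'])
c=snap('side','d5.png'); p=proj(c,o['eef_pos']).astype(int);print(p)
a=c['color'][p[1]-45:p[1]+75,p[0]-60:p[0]+60]
c=snap('scene','s5.png'); b=c['color'][120:230,130:330]
cv2.imwrite('pics/d5z.png',np.hstack([cv2.resize(a,(400,400),interpolation=2),cv2.resize(b,(400,220))[:,:] if 0 else cv2.copyMakeBorder(cv2.resize(b,(400,220),interpolation=2),0,180,0,0,0)]))
E
```

```text
clock: 9.75
eef_pos: [0.6343, -0.0869, 0.0323]
tool_rot: [-0.543, -0.453, 0.453, 0.543]
ft_force: [-0.1, -0.8, 0.0]
grip_width: 0.0001
[-0.0325  0.0005  0.0323] [-0.3082372   0.45075809 -0.11778287] 9.8
[215 187]
```

View pics/d5z.png

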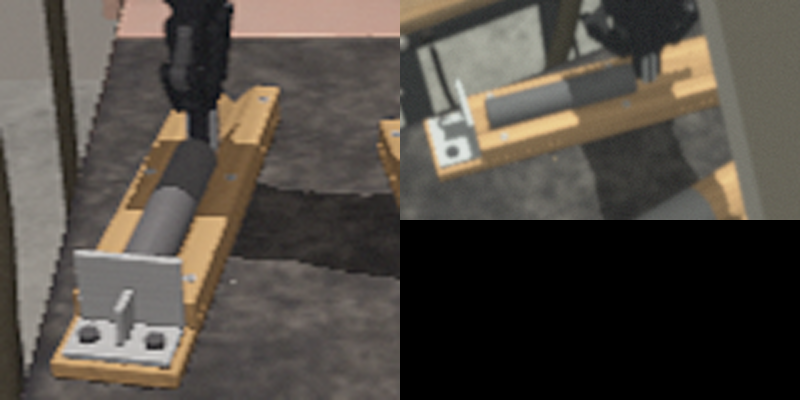

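Still going well: the pipe lies in the groove, with about 16 mm to go. I'll slow down and watch the force.

```bash
python3 -m inch '0 0 0 2 0 0 1; 0 0 0 2 0 0 1; 0 0 0 2 0 0 1; 0 0 0 2 0 0 1; 0 0 0 2 0 0 1; 0 0 0 1 0 0 1; 0 0 0 0 0 0 1'; python3 -m inch '0 0 0 1 0 0 1; 0 0 0 0.5 0 0 1; 0 0 0 0 0 0 1'; python3 -c "
from workcell import bot;o=bot.get_obs();print(o['ft_force'],o['eef_pos'])"
```

```text
clock: 10.78
eef_pos: [0.6363, -0.0763, 0.0323]
tool_rot: [-0.543, -0.453, 0.453, 0.543]
ft_force: [-0.8, -0.0, 0.2]
grip_width: -0.0
clock: 11.15
eef_pos: [0.6365, -0.075, 0.0323]
tool_rot: [-0.543, -0.453, 0.453, 0.543]
ft_force: [-0.2, -0.2, -0.4]
grip_width: 0.0001
[-0.16972968 -0.21667245 -0.43521793] [ 0.63647166 -0.07502509  0.03229404]
```

```bash
for i in 1; do python3 -m inch '0 0 0 0.7 0 0 1; 0 0 0 0.7 0 0 1; 0 0 0 0.6 0 0 1; 0 0 0 0 0 0 1'; done; python3 - <<'E'
from h import *
c=snap('scene','s6.png'); b=c['color'][150:210,130:230]
cv2.imwrite('pics/s6z.png',cv2.resize(b,(800,480),interpolation=2))
E
```

```text
clock: 11.65
eef_pos: [0.6369, -0.073, 0.0323]
tool_rot: [-0.543, -0.453, 0.453, 0.543]
ft_force: [-1.0, -0.1, 0.4]
grip_width: 0.0003
```

View pics/s6z.png

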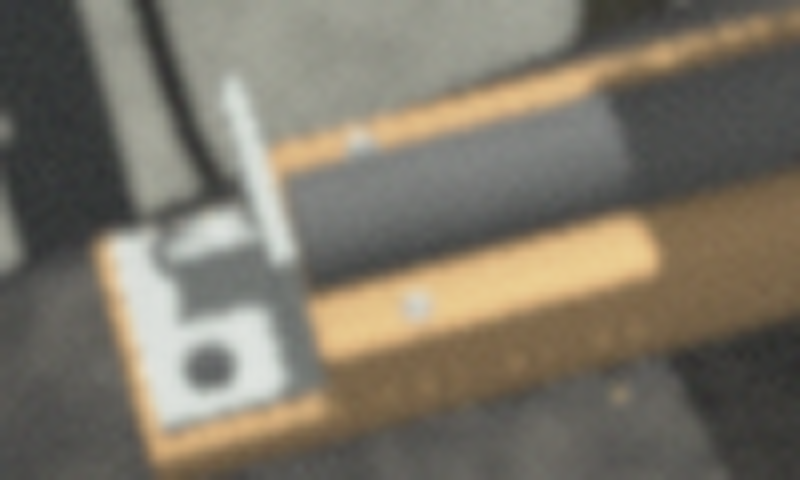

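Only a sliver of gap is left, around (290,190) in the zoom. I'll continue in half-millimetre rows.

```bash
python3 -m inch '0 0 0 0.5 0 0 1; 0 0 0 0.5 0 0 1; 0 0 0 0.5 0 0 1'; python3 -m inch '0 0 0 0.5 0 0 1; 0 0 0 0 0 0 1'
```

```text
clock: 12.08
eef_pos: [0.6371, -0.0715, 0.0323]
tool_rot: [0.543, 0.453, -0.453, -0.543]
ft_force: [-0.0, -0.9, 0.5]
grip_width: 0.0
clock: 12.32
eef_pos: [0.6372, -0.071, 0.0323]
tool_rot: [-0.543, -0.453, 0.453, 0.543]
ft_force: [-1.1, -0.1, -0.5]
grip_width: 0.0002
```

```bash
python3 -m inch '0 0 0 0.5 0 0 1; 0 0 0 0.5 0 0 1; 0 0 0 0 0 0 1'; python3 -m inch '0 0 0 0.5 0 0 1; 0 0 0 0 0 0 1'
```

```text
clock: 12.7
eef_pos: [0.6373, -0.0703, 0.0323]
tool_rot: [0.543, 0.453, -0.453, -0.543]
ft_force: [-0.6, -2.2, -0.3]
grip_width: -0.0002
clock: 12.95
eef_pos: [0.6374, -0.0702, 0.0323]
tool_rot: [0.543, 0.453, -0.453, -0.543]
ft_force: [-0.6, -4.0, 0.6]
grip_width: -0.0
```

The tool has stalled and the force is rising, so the pipe is on the stop. One more nudge will confirm it before I back off.

```bash
python3 -m inch '0 0 0 0.7 0 0 1; 0 0 0 0 0 0 1';python3 -m inch '0 0 0 -1.5 0 0 1; 0 0 0 -3 0 0 1; 0 0 0 -8 0 0 1; 0 0 0 -15 0 0 1; 0 0 0 -10 0 0 1; 0 0 0 0 -20 0 1; 0 0 0 0 -40 0 1; 0 0 0 0 -50 0 1; 0 0 0 -50 -20 0 1; 0 0 0 -50 0 0 1; 0 0 0 0 0 0 1; 0 0 0 0 0 0 1'; python3 - <<'E'
from h import *
c=snap('scene','s7.png'); b=c['color'][120:230,130:330]
d=snap('side','d7.png'); a=d['color'][155:265,150:260]
cv2.imwrite('pics/f7.png',np.hstack([cv2.resize(b,(500,275),interpolation=2),cv2.resize(a,(275,275),interpolation=2)]))
b=c['color'][150:210,130:230]; cv2.imwrite('pics/s7z.png',cv2.resize(b,(800,480),interpolation=2))
for n,cc in (('scene',c),('side',d)):
  for t,z in (('thin_pipe_mid',.035),('thick_pipe_mid',.0455)):
    for r in bot.spot_point(t,n)[:1]:
        P=onz(cc,r['point'],z); e=P-np.array([.6406,-.0551,0]); print(n,t,r['conf'],P.round(4),r['point'],'to stop',.150-(e[0]*np.cos(1.3901)+e[1]*np.sin(1.3901)))
E
```

```text
clock: 13.2
eef_pos: [0.6374, -0.0701, 0.0323]
tool_rot: [0.544, 0.452, -0.453, -0.543]
ft_force: [-1.3, -4.9, 0.4]
grip_width: 0.0003
clock: 14.7
eef_pos: [0.6125, -0.2045, 0.162]
tool_rot: [-0.543, -0.453, 0.453, 0.544]
ft_force: [-0.8, -0.5, -0.4]
grip_width: -0.0003
scene thin_pipe_mid 0.98 [0.6495 0.0189 0.035 ] [202.7, 171.5] to stop 0.07558989966361607
scene thick_pipe_mid 0.59 [0.4451 0.0098 0.0455] [259.2, 239.6] to stop 0.12133468118575899
side thin_pipe_mid 0.58 [0.6549 0.0095 0.035 ] [203.6, 207.5] to stop 0.08391826294790826
side thick_pipe_mid 0.83 [0.4528 0.0111 0.0455] [295.9, 202.6] to stop 0.11867745251093592
```

View pics/f7.png

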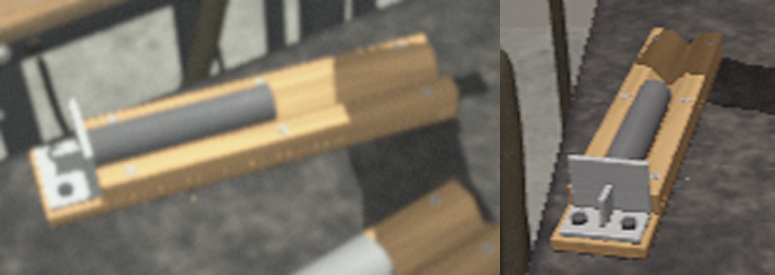

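View pics/s7z.png

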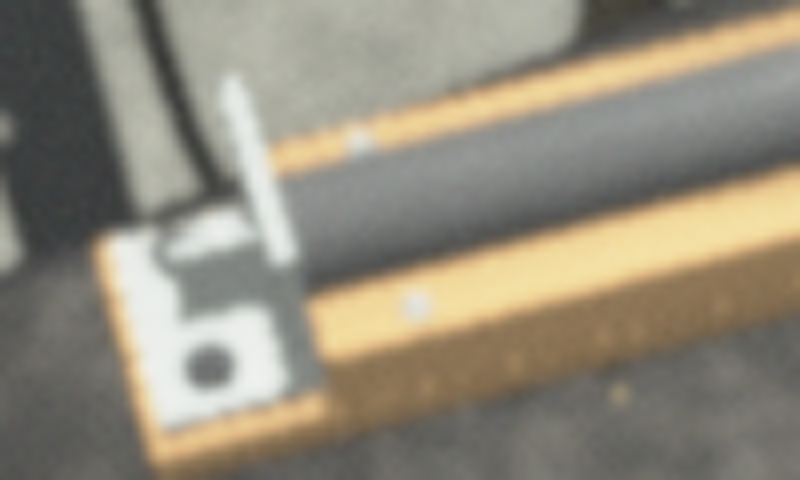

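The pipe lies in the groove with its end against the plate, around (285,200) in the zoom, and the tool is clear. The side camera's figure is less reliable because the plate hides part of the pipe.

```bash
python3 -c "
from workcell import bot
print(bot.job_done())"
```

```text
the job is handed in; nothing more can be done
None
```

The thin pipe is home against its stop plate and still lying in the groove. I pushed its trailing end with the shut fingertips, slowing to 0.5 mm steps near the stop. Then I backed off, lifted clear and handed the job in at about 15 s of the 32 s allowed.

- **Contact with the stop:** the tool stalled while the force rose from about 0 to 5 N, and its stopping position matched what I had worked out for home.
- **Scene camera:** it puts the pipe's centre 75.6 mm from the stop face (home is 75 mm), and the picture shows no gap.
- **Side camera (disagrees):** it gave 83.9 mm, at a lower confidence of 0.58. The plate hides part of the pipe in that view, so I trusted the force and the scene camera.
- **Thick pipe:** the robot never went near it. The network's position for it changed by 3 mm (scene camera) and 8 mm (side camera) between looks. That is 1–2 pixels, which I took as noise and did not check further.

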